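# Pack the sauce pot and lock the food box

### The arm

A 6-joint arm with a two-finger parallel gripper is mounted at the origin on a cart in front of the work surface, level with it; the furniture and walls round the work are solid. World frame = base frame: x ahead of the robot, y to its left, z up, the work surface at z = 0. Lengths are in m, angles in rad, forces in N, time in s.
With the tool pointing down it reaches from about 0.25 to 0.85 m from the base axis. Payload 12.5 kg.
Tool frame: the origin (TCP) lies midway between the tips of the shut fingers; the grasp point (between the pads) lies 19 mm behind it (hold_point_z is the distance from the TCP to the grasp point, in m); z points along the fingers, y is the line along which they close (so a half turn about z gives the same grasp; the last joint's range is limited). The gripper opens to 93 mm and grips with 3 to 60 N. Pads are 15 mm wide; open, the fingers measure 128 mm over their backs; the gripper's body (75 mm by 188 mm) begins 65 mm behind the grasp point.
Start: joints at [-1.432, 0.351, 1.652, -0, 1.139, -0.085], TCP at [0.122, -0.536, 0.219] pointing down, gripper open.
Joint ranges: [-2.75, 2.75], [-0.79, 2.1], [0.01, 2.65], [-1.57, 4.71], [0.07, 3.14], [-2.87, 2.87]. Speed limits (rad/s): [2.22, 2.22, 2.79, 3.14, 3.14, 3.14].

### API

Orientations are given as a unit quaternion [x, y, z, w].
In Python, from rig import state, get_image, camera_info, hand_in, hold_point_z gives the robot as it stands. The module is installed in compiled form; this text tells all that it offers.
- The arm moves only by the tool arm_command, never from a script. Its argument "series" is a list of rows, each a list of 3 entries, a list of its own where there are three numbers: the shift along the tool's x, y, z in fractions of the full range, 1 being 0.5 m, then the turn about the tool's z in a scale on which 1.0 is 2 rad, then the opening, from -1 (shut) to 1 (fully open). In form: [[[dx, dy, dz], roll, hand], ...]. A call has 1 to 20 rows; each row is the pose to reach, as a shift and turn from the pose commanded when the call began, along the tool's axes at that moment; what a row does not reach only later rows make up. A row lasts 1/10 s, in which the tool goes at most 50 mm and 8.59 degrees, less where a joint would pass 70% of its speed; a pose out of reach is approached as far as the arm can. A shift or turn number past 1, either way, is cut back to 1. A call with a gripper value outside its range is refused whole. The fingers move at their own pace and stop on an object; "force" is the grip in N (left out, the last holds). Time passes only in rows, so rows that repeat a pose let the fingers close. It gives the time, the measured TCP pose, the force, the opening and the grip force at its end, in the units of the state.
- state(): the state, without advancing time (a new reading comes with each control period).
- get_image(name): name is "scene" or "top" or "wrist"; returns the picture (420x560x3 uint8, blue, green, red); there is no depth.
- camera_info(name): a dict with "camera_matrix" (3x3 intrinsics, pixels), "world_from_camera" (4x4, takes a point from camera to world coordinates); the wrist camera has in their place "hand_eye" (4x4, takes a point from camera to tool coordinates, whose origin is the TCP and whose axes are the flange's). Camera axes: x right, y down, z forward; pixel columns grow to the right and rows downward; lengths in m; the calibration is good to about 2 mm. A picture is of the moment at which its call begins: read the wrist's pose just before it. camera_info takes no time and is no camera call.
- hand_in(): hands the job in; it is judged then, once.
The state is a dict: "time_s": time; "joints": joint angles; "qvel": joint speeds; "joint_torque": joint torques, N m; "tool_pos": TCP position; "eef_rot": TCP orientation; "force": force on the tool from outside, world axes, zero at the start; "wrist_torque": the same for the moment, N m; "grip_width": finger opening in m; "gripper_force": force on a finger pad.
Only numpy, scipy, OpenCV 4.12 (cv2) and the standard library are available. Lean on these libraries where they do the work, as an engineer would, in place of code of your own. Each camera call takes 0.05 s, during which the arm holds its last target. There are 200 camera calls.

### The job

Lift the top steel sauce pot straight off the one it is nested in and stand it upright on the floor of the open food box, leaving the other pot standing on the worktop. Then push the box's lid fully shut, and turn the steel latch handle counter-clockwise (seen from above) up over its cam until it drops into the low notch and the box is locked. Do not knock over the salt shaker or the spice jar.

Things in the scene. Friction and masses are not known exactly. Their poses are not given: they have to be found in the camera images.
- food_box: Cream plastic box with a sage-green lid, fixed to the worktop, 170 (x) x 190 (y) x 85 mm high. Origin: centre of its underside, on the worktop; z up, +x points from the latch side to the hinge side. Inside 160 x 180 mm, walls 5 mm, inner floor 9 mm above the worktop. The lid's hinge runs along the top of the +x side; the latch handle stands outside the middle of the -x side.
- box_floor (a point): Centre of the box's inner floor (top of the floor, 9 mm above the worktop); axes of the box.
- lid_hinge (a point): Middle of the lid's hinge line, 85 mm above the worktop, at x = +85 mm in the box frame; the hinge line is parallel to the box's y. Does not move.
- lid_edge (a point): Middle of the lid's free edge, on the outer face, 170 mm from the hinge line. The lid is a flat plate 170 x 190 x 8 mm.
- lid (a joint): Opening angle of the lid (rad): 0 shut, level on the rim (its top then 93.5 mm above the worktop), 1.57 upright; starts leaning back at 1.75 to 1.95 (stop at 2.0). A stiff friction hinge: it stays at any angle and needs up to 0.4 Nm (3 N at 140 mm from the hinge). Its plain outer face (far from the box when open, top when shut) can be pushed.
- handle (a joint): Angle of the latch handle about its vertical axis (rad), growing counter-clockwise from above: 0 open, 1.5 locked. In the box frame its arm points along polar angle 2.47 rad (from +x towards +y) at 0, and 3.97 rad at 1.5. Sprung down on a ring cam: up to 0.3 Nm (4 N at the knob) to the ridge near 0.8; let go on the climb, it slides back; well past the ridge the spring drops it on into the notch.
- handle_lift (a joint): Height of the handle on its cam (m), follows its angle: 0 to -0.001 open, about +0.007 on the ridge, -0.004 in the low notch. There the handle's short steel tongue lies over the lid's front edge and holds it shut; turned while the lid is open, the tongue is in the lid's way.
- handle_knob (a point): Centre of the flat top of the black upright knob at the end of the handle's arm: an upright cylinder 18 mm in diameter, 34 mm tall above the 8 mm thick arm (this point is 42 mm above the arm's underside), 75 mm from the handle's axis; about 141 mm above the worktop when open.
- handle_pivot (a point): Point on the handle's vertical axis, at x = -107 mm in the box frame (22 mm outside the box wall), 100 mm above the worktop, at the level of the arm's underside when open. Does not move.
- top_pot: Small round steel sauce pot, tapered, 60 mm high, 56 mm across the rim and 40 mm across the foot, 2 mm wall, inner floor 28 mm up, about 70 g. Origin: centre of its underside; z up along its axis. It starts nested in the lower pot with about 1.5 mm of play, its foot on the lower pot's raised inner floor, its rim 88 mm above the worktop and 28 mm above the lower pot's rim.
- lower_pot: The same kind of pot, heavier (about 250 g), loose on the worktop under the top pot: 60 mm high, 56 mm across the rim. Origin: centre of its underside.
- mill: Salt shaker with a grey domed cap, 44 mm across, 90 mm high, loose on the worktop. Origin: centre of its underside; z up.
- spice_jar: Spice jar with a red cap, 45 mm across, 106 mm high, loose on the worktop. Origin: centre of its underside; z up.
Not all that is in view belongs to the job. Leave any purple look-alike of the top_pot alone.

How it is judged:
By the outcome, as a careful person would: the job done as asked, in the order asked, and still so for the second after the job is handed in, with the robot touching nothing.
It also fails if it takes over 64 s, if anything falls off the work surface, if the arm or the gripper's body presses on something with over 40 N, if the wrist force passes 120 N, or if a joint passes its speed limit or range.

## Working session

There is one attempt and no reset: what is moved stays moved. The work goes in short steps, Python scripts to look and compute and a tool call to move; the robot and the scene stay as the last step left them, time stands still between calls to the robot, and variables do not carry over. Pictures are saved under pics/ and viewed, at most 10 in all, crops included, and the job is handed in when it is done.

Besides the shell and the picture viewer there is one more tool, called after ">>>" as name(argument=value, ...), one argument or row to a line, values as JSON. arm_command: Moves the arm, as the interface text tells. Its arguments: {"type":"object","properties":{"series":{"type":"array","items":{"type":"array"}},"force":{"type":"number"}},"required":["series"]}

```bash
mkdir -p pics
python3 - <<'E'
from rig import *
import cv2,numpy as np
s=state();print({k:np.round(v,4).tolist() for k,v in s.items()});print(hold_point_z if not callable(hold_point_z) else hold_point_z())
for n in("scene","top"):
    cv2.imwrite(f"pics/{n}0.png",get_image(n));c=camera_info(n)
    print(n,np.round(c["camera_matrix"],1).tolist(),np.round(c["world_from_camera"],4).tolist())
print(np.round(camera_info("wrist")["hand_eye"],4).tolist())
E
```

```text
{'time_s': 0.0, 'joints': [-1.4316, 0.3512, 1.6524, -0.0, 1.1391, -0.0846], 'qvel': [-0.0009, -0.0006, 0.0009, -0.0025, -0.0014, -0.0005], 'joint_torque': [0.0015, -49.7313, -28.5252, 0.07, 0.0257, -0.0001], 'tool_pos': [0.1221, -0.5359, 0.2181], 'eef_rot': [0.9937, 0.1117, -0.0, -0.0006], 'force': [1.2138, -0.2482, 1.1449], 'wrist_torque': [0.0398, -0.0222, -0.0348], 'gripper_force': 0.0, 'grip_width': 0.0928}
0.0188
scene [[520.5, 0.0, 288.3], [0.0, 520.5, 201.9], [0.0, 0.0, 1.0]] [[0.7348, -0.5173, 0.4388, -0.096], [-0.6783, -0.5617, 0.4736, -0.7508], [0.0015, -0.6457, -0.7636, 1.1799], [0.0, 0.0, 0.0, 1.0]]
top [[411.5, 0.0, 283.3], [0.0, 411.5, 210.6], [0.0, 0.0, 1.0]] [[-0.0155, -0.997, 0.0764, 0.4557], [-0.9999, 0.015, -0.0061, -0.0728], [0.005, -0.0764, -0.9971, 1.1192], [0.0, 0.0, 0.0, 1.0]]
[[-0.0002, -0.966, -0.2585, 0.0709], [1.0, -0.0002, -0.0003, 0.0004], [0.0002, -0.2585, 0.966, -0.1668], [0.0, 0.0, 0.0, 1.0]]
```

View pics/scene0.png

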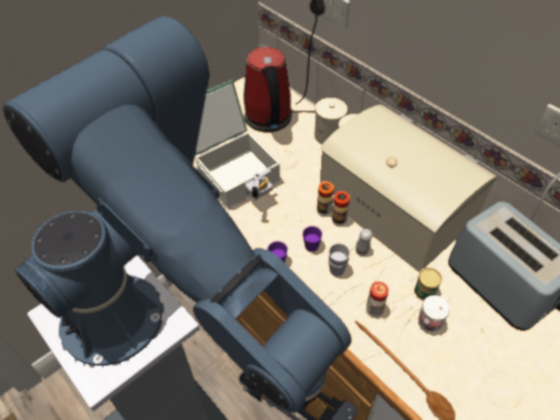

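View pics/top0.png

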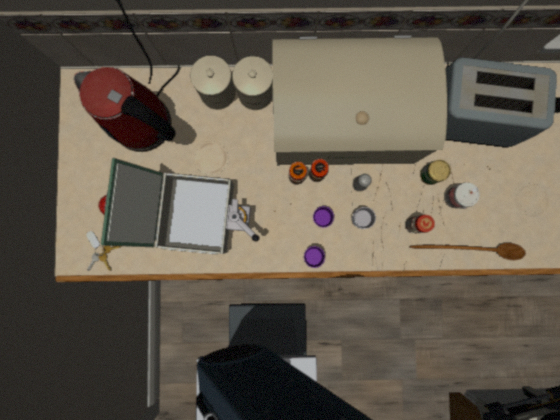

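Both views show the box with its lid leaning back at left (top view: box centre about (198,212), knob (256,238)). Candidates for the top pot are steel at (362,217), purple at (323,216) and purple at (314,256), and the steel one is the match. The shaker is at (363,181) and the red-capped jar at (424,223). I'll check this in a close crop.

Run:
```python
import cv2,numpy as np
t=cv2.imread("pics/top0.png");s=cv2.imread("pics/scene0.png")
a=cv2.resize(t[150:260,90:290],(800,440)[:2] and (550,302),interpolation=3)
b=cv2.resize(t[160:250,290:450],(530,298),interpolation=3)
c=cv2.resize(s[215:325,300:400],(270,297),interpolation=3)
d=cv2.resize(s[80:210,180:290],(250,295),interpolation=3)
o=np.zeros((600,800,3),np.uint8)
o[:302,:550]=a;o[302:600,:530]=b;o[303:600,530:800]=c;o[:295,550:800]=d
cv2.imwrite("pics/crop1.png",o)
```

```text
(no output)
```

View pics/crop1.png

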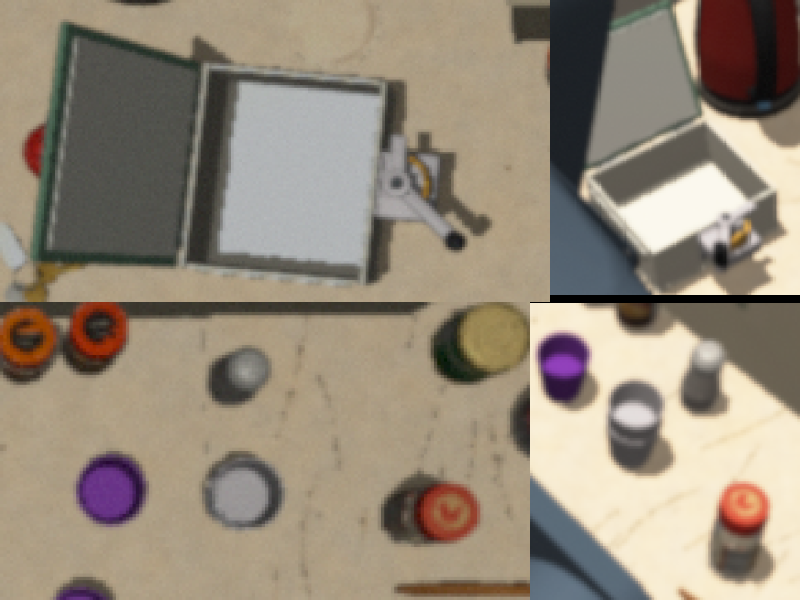

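The crop confirms the grey steel nested pair (crop (243,491), i.e. top pixel (363.4,217)). It also shows the box rim corners, the pivot, and the knob at top pixel (256,237).

```bash
cat > h.py <<'E'
from rig import *
import cv2,numpy as np
from scipy.spatial.transform import Rotation as R
def ray(n,p,z,T=None):
    c=camera_info(n);T=c["world_from_camera"] if T is None else T;T=np.array(T)
    d=T[:3,:3]@np.linalg.inv(c["camera_matrix"])@[p[0],p[1],1];o=T[:3,3]
    return o+d*(z-o[2])/d[2]
def wristT():
    s=state();T=np.eye(4);T[:3,:3]=R.from_quat(s["eef_rot"]).as_matrix();T[:3,3]=s["tool_pos"]
    return T@np.array(camera_info("wrist")["hand_eye"])
def proj(n,P,T=None):
    c=camera_info(n);T=np.array(c["world_from_camera"] if T is None else T)
    q=np.array(c["camera_matrix"])@np.linalg.solve(T,np.append(P,1))[:3];return q[:2]/q[2]
def totool(P,yaw=None):
    "shift in tool axes from present TCP to world point P (TCP)"
    s=state();return R.from_quat(s["eef_rot"]).inv().apply(np.array(P)-s["tool_pos"])
E
python3 - <<'E'
from h import *
for k,p,z in [("hTL",(163.8,173.3),.085),("TR",(230.4,179.1),.085),("BR",(223.5,253.3),.085),("hBL",(156.5,246.7),.085),
 ("piv",(234.4,216.2),.112),("knob",(255.8,236.9),.141),("pot",(363.4,217.05),.088),("mill",(364.6,180.2),.085),("jar",(425.2,223.1),.106),("pur1",(323,216),.06),("pur2",(314,256),.06)]:
    print(k,ray("top",p,z).round(4))
P=np.array([ray("top",p,.085)[:2] for p in [(163.8,173.3),(230.4,179.1),(223.5,253.3),(156.5,246.7)]])
c=P.mean(0);ax=(P[0]+P[3]-P[1]-P[2]);th=np.arctan2(ax[1],ax[0]);print("box",c,th)
ex=np.array([np.cos(th),np.sin(th)]);ey=np.array([-ex[1],ex[0]])
print("size",np.linalg.norm(ax)/2,np.linalg.norm(P[0]-P[3]))
pv=c-.107*ex;print("pivot",pv)
for a in(0,.8,1.5):
  q=th+2.47+a;print("knob",a,pv+.075*np.array([np.cos(q),np.sin(q)]))
for a in (1.75,1.85,1.95):
  h=c+.085*ex
  for sgn in(1,-1):
    e=np.append(h-ex*.17*np.cos(a)+ey*.095*sgn,.085+.17*np.sin(a));print(a,sgn,e.round(3),proj("top",e).round(1))
E
```

```text
hTL [0.6342 0.2222 0.085 ]
TR [0.6169 0.0536 0.085 ]
BR [0.43   0.0719 0.085 ]
hBL [0.4491 0.2392 0.085 ]
piv [0.5208 0.041  0.112 ]
knob [ 0.4689 -0.0127  0.141 ]
pot [ 0.5153 -0.2802  0.088 ]
mill [ 0.6091 -0.2867  0.085 ]
jar [ 0.497  -0.4288  0.106 ]
pur1 [ 0.5212 -0.1816  0.06  ]
pur2 [ 0.4189 -0.1562  0.06  ]
box [0.53255076 0.14673179] 1.463018515792001
size 0.16894469462586065 0.18589748609079484
pivot [0.52104084 0.04035265]
knob 0 [ 0.46832846 -0.01299906]
knob 0.8 [ 0.52258795 -0.03463139]
knob 1.5 [ 0.57053018 -0.01600163]
1.75 1 [0.451 0.272 0.252] [116.9 247.1]
1.75 -1 [0.639 0.251 0.252] [127.9 158. ]
1.85 1 [0.452 0.288 0.248] [109.8 246.4]
1.85 -1 [0.641 0.268 0.248] [120.8 157.6]
1.95 1 [0.454 0.304 0.243] [103.3 245.7]
1.95 -1 [0.643 0.284 0.243] [114.4 157.5]
```

The manual's scale: shifts go in shares of 0.5 m and turns go in shares of 2 rad. Converting my numbers, 0.44 m / 0.5 = 0.88, -0.162 m / 0.5 = -0.324, -0.56 rad / 2 = -0.28.

>>> arm_command(
  series=[
    [[0.2, -0.08, 0], -0.07, 1],
    [[0.4, -0.14, 0.02], -0.14, 1],
    [[0.6, -0.22, 0.036], -0.21, 1],
    [[0.88, -0.324, 0.036], -0.28, 1],
    [[0.88, -0.324, 0.036], -0.28, 1],
    [[0.88, -0.324, 0.036], -0.28, 1],
    [[0.88, -0.324, 0.036], -0.28, 1],
    [[0.88, -0.324, 0.036], -0.28, 1],
    [[0.88, -0.324, 0.036], -0.28, 1],
    [[0.88, -0.324, 0.036], -0.28, 1],
    [[0.88, -0.324, 0.036], -0.28, 1],
    [[0.88, -0.324, 0.036], -0.28, 1],
    [[0.88, -0.324, 0.036], -0.28, 1],
    [[0.88, -0.324, 0.036], -0.28, 1],
    [[0.88, -0.324, 0.036], -0.28, 1],
  ],
)

```text
time_s: 1.6
tool_pos: [0.5146, -0.2813, 0.2008]
eef_rot: [0.924, 0.381, 0.0, 0.0]
force: [0.2, -0.4, 0.3]
grip_width: 0.0929
gripper_force: 0.0
```

Run:
```python
from h import *
T=wristT();s=state();print(s["time_s"],s["tool_pos"],s["eef_rot"],s["joints"])
im=get_image("wrist");np.save("pics/T1.npy",T)
p=proj("wrist",[.5153,-.2802,.088],T);print(p,camera_info("wrist")["camera_matrix"])
for z,r in((.088,.028),(.06,.028)):
  for a in np.linspace(0,2*np.pi,72):
    q=proj("wrist",[.5153+r*np.cos(a),-.2802+r*np.sin(a),z],T);cv2.circle(im,tuple(int(v) for v in q.round()),0,(0,255,0),-1)
cv2.imwrite("pics/w1.png",im)
```

```text
1.6 [ 0.51455486 -0.28133154  0.20080288] [9.24421230e-01 3.81373025e-01 1.25421259e-05 7.07080735e-05] [-5.79689591e-01  4.34698315e-01  1.57351299e+00 -6.52728936e-05
  1.13325046e+00  2.08572141e-01]
[277.37950524 200.51063568] [[355.64601108   0.         277.69986544]
 [  0.         355.64601108 206.91113651]
 [  0.           0.           1.        ]]
```

View pics/w1.png

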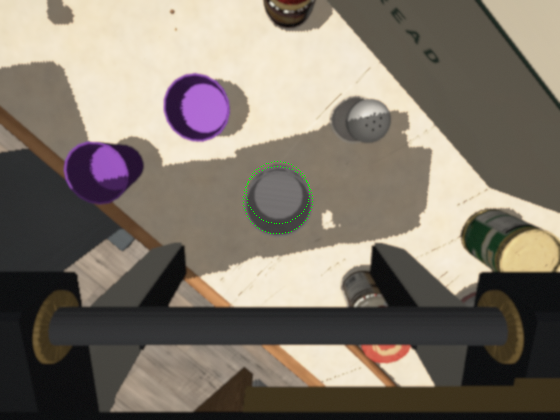

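The wrist picture shows the steel pot at about (277,200), and the predicted rim circle lies on it. The fingers' swing is clear, so I descend and grip.

To row units: 0.134 m / 0.5 = 0.268, 0.001 m / 0.5 = 0.002.

>>> arm_command(
  series=[
    [[0.002, 0, 0.08], 0, 1],
    [[0.002, 0, 0.16], 0, 1],
    [[0.002, 0, 0.22], 0, 1],
    [[0.002, 0, 0.25], 0, 1],
    [[0.002, 0, 0.268], 0, 1],
    [[0.002, 0, 0.268], 0, 1],
    [[0.002, 0, 0.268], 0, 0.4],
    [[0.002, 0, 0.268], 0, 0.25],
    [[0.002, 0, 0.268], 0, 0.1],
    [[0.002, 0, 0.268], 0, -0.1],
    [[0.002, 0, 0.268], 0, -0.3],
    [[0.002, 0, 0.268], 0, -0.5],
    [[0.002, 0, 0.268], 0, -0.5],
    [[0.002, 0, 0.268], 0, -0.5],
    [[0.002, 0, 0.268], 0, -0.5],
  ],
  force=15,
)

```text
time_s: 3.15
tool_pos: [0.516, -0.2801, 0.0668]
eef_rot: [0.924, 0.382, 0.0, 0.0]
force: [0.7, -0.6, 2.3]
grip_width: 0.0551
gripper_force: 15.0
```

To row units: -0.16 m / 0.5 = -0.32, -0.14 m / 0.5 = -0.28.

>>> arm_command(
  series=[
    [[0, 0, -0.01], 0, -0.5],
    [[0, 0, -0.02], 0, -0.5],
    [[0, 0, -0.03], 0, -0.5],
    [[0, 0, -0.04], 0, -0.5],
    [[0, 0, -0.05], 0, -0.5],
    [[0, 0, -0.06], 0, -0.5],
    [[0, 0, -0.07], 0, -0.5],
    [[0, 0, -0.08], 0, -0.5],
    [[0, 0, -0.1], 0, -0.5],
    [[0, 0, -0.13], 0, -0.5],
    [[0, 0, -0.17], 0, -0.5],
    [[0, 0, -0.22], 0, -0.5],
    [[0, 0, -0.28], 0, -0.5],
    [[0, 0, -0.32], 0, -0.5],
    [[0, 0, -0.32], 0, -0.5],
    [[0, 0, -0.32], 0, -0.5],
  ],
)

```text
time_s: 4.75
tool_pos: [0.5157, -0.2798, 0.2266]
eef_rot: [0.924, 0.382, 0.0, 0.0]
force: [-0.7, 0.3, -1.8]
grip_width: 0.0553
gripper_force: 15.0
```

Run:
```python
from h import *
s=state();print(s["tool_pos"],s["grip_width"],s["force"])
t=get_image("top");w=get_image("wrist");sc=get_image("scene")
o=np.zeros((420,800,3),np.uint8);o[:300,:400]=cv2.resize(w,(400,300));o[:300,400:800]=cv2.resize(sc[180:330,250:450],(400,300),interpolation=3)
cv2.imwrite("pics/lift.png",o)
P=[.53255,.14673,.23]
print(totool(P))
```

```text
[ 0.51570842 -0.27983753  0.22662463] 0.05533749664067794 [-0.6739796   0.31948683 -1.7709692 ]
[ 0.31316285 -0.2897968  -0.00414114]
```

View pics/lift.png

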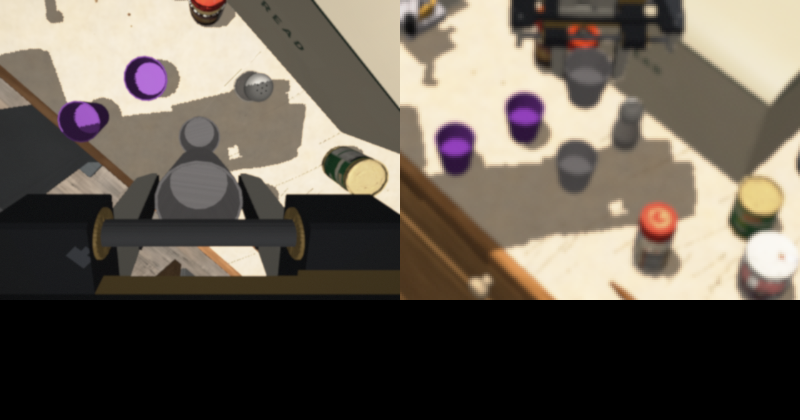

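The pot hangs upright at about (198,190) in the wrist view, and the lower pot is still standing at (577,165) in the scene crop. Next I carry it over to the box.

To row units: 0.305 m / 0.5 = 0.61, -0.01 m / 0.5 = -0.02, -0.68 rad / 2 = -0.34.

>>> arm_command(
  series=[
    [[0.02, -0.02, -0.01], -0.015, -0.5],
    [[0.06, -0.056, -0.01], -0.035, -0.5],
    [[0.11, -0.102, -0.01], -0.065, -0.5],
    [[0.16, -0.148, -0.01], -0.095, -0.5],
    [[0.21, -0.196, -0.01], -0.125, -0.5],
    [[0.26, -0.242, -0.01], -0.155, -0.5],
    [[0.31, -0.288, -0.01], -0.185, -0.5],
    [[0.36, -0.334, -0.01], -0.215, -0.5],
    [[0.41, -0.38, -0.01], -0.245, -0.5],
    [[0.46, -0.428, -0.01], -0.275, -0.5],
    [[0.51, -0.474, -0.01], -0.305, -0.5],
    [[0.56, -0.52, -0.01], -0.33, -0.5],
    [[0.59, -0.548, -0.01], -0.34, -0.5],
    [[0.604, -0.562, -0.01], -0.34, -0.5],
    [[0.61, -0.566, -0.01], -0.34, -0.5],
    [[0.61, -0.566, -0.01], -0.34, -0.5],
    [[0.61, -0.566, -0.01], -0.34, -0.5],
  ],
)

```text
time_s: 6.6
tool_pos: [0.5321, 0.135, 0.2316]
eef_rot: [0.744, 0.668, -0.0, 0.0]
force: [-0.3, 0.6, -0.9]
grip_width: 0.0552
gripper_force: 15.0
```

Run:
```python
from h import *
s=state();print(s["tool_pos"],s["eef_rot"],s["grip_width"],s["time_s"])
T=wristT();w=get_image("wrist")
c=np.array([.53255,.14673]);th=1.463;ex=np.array([np.cos(th),np.sin(th)]);ey=np.array([-ex[1],ex[0]])
for a,b,z in [(x,y,z) for x in(-.08,.08) for y in(-.09,.09) for z in(.085,.009)]:
    q=proj("wrist",np.append(c+a*ex+b*ey,z),T);cv2.circle(w,tuple(int(v) for v in q),3,(0,255,0) if z>.05 else (0,0,255),-1)
cv2.imwrite("pics/box1.png",w)
```

```text
[0.5320882  0.13504349 0.23160138] [ 7.44189451e-01  6.67968599e-01 -1.03432074e-04  2.48359912e-05] 0.055225349867361405 6.6
```

View pics/box1.png

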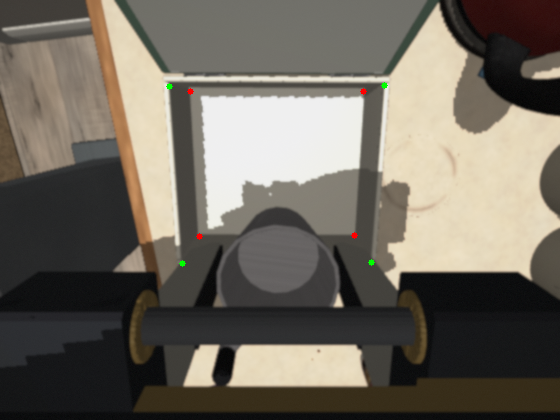

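The box corners match my estimate, with the pot over the interior at (278,260). I lower it slowly.

To row units: 0.184 m / 0.5 = 0.368, 0.06 m / 0.5 = 0.12.

>>> arm_command(
  series=[
    [[0, 0, 0.06], 0, -0.5],
    [[0, 0, 0.12], 0, -0.5],
    [[0, 0, 0.18], 0, -0.5],
    [[0, 0, 0.24], 0, -0.5],
    [[0, 0, 0.29], 0, -0.5],
    [[0, 0, 0.32], 0, -0.5],
    [[0, 0, 0.34], 0, -0.5],
    [[0, 0, 0.352], 0, -0.5],
    [[0, 0, 0.36], 0, -0.5],
    [[0, 0, 0.364], 0, -0.5],
    [[0, 0, 0.366], 0, -0.5],
    [[0, 0, 0.366], 0, -0.5],
    [[0, 0, 0.368], 0, -0.5],
    [[0, 0, 0.368], 0, -0.5],
  ],
)

```text
time_s: 8.05
tool_pos: [0.5323, 0.1359, 0.0479]
eef_rot: [0.744, 0.668, 0.0, 0.0]
force: [0.2, 0.6, 0.2]
grip_width: 0.055
gripper_force: 15.0
```

To row units: -0.21 m / 0.5 = -0.42, -0.19 m / 0.5 = -0.38.

>>> arm_command(
  series=[
    [[0, 0, 0.002], 0, -0.5],
    [[0, 0, 0.002], 0, -0.5],
    [[0, 0, 0.002], 0, 0.22],
    [[0, 0, 0.002], 0, 0.26],
    [[0, 0, 0.002], 0, 0.35],
    [[0, 0, 0.002], 0, 0.6],
    [[0, 0, 0.002], 0, 0.6],
    [[0, 0, 0.002], 0, 0.6],
    [[0, 0, -0.02], 0, 0.6],
    [[0, 0, -0.06], 0, 0.6],
    [[0, 0, -0.14], 0, 0.6],
    [[0, 0, -0.22], 0, 0.6],
    [[0, 0, -0.3], 0, 0.6],
    [[0, 0, -0.38], 0, 0.6],
    [[0, 0, -0.42], 0, 0.6],
    [[0, 0, -0.42], 0, 0.6],
  ],
)

```text
time_s: 9.65
tool_pos: [0.5331, 0.136, 0.2614]
eef_rot: [0.744, 0.668, 0.003, 0.002]
force: [0.8, -0.8, -0.2]
grip_width: 0.0742
gripper_force: 0.0
```

Run:
```python
from h import *
s=state();print(s["tool_pos"],s["eef_rot"],s["grip_width"],s["time_s"],s["joints"])
w=get_image("wrist");t=get_image("top");o=np.zeros((420,800,3),np.uint8);o[:,:560]=w
cv2.imwrite("pics/box2.png",w)
```

```text
[0.53314776 0.13601248 0.26143535] [0.74389142 0.66829372 0.00254795 0.00160258] 0.07417713038782328 9.65 [1.65156077e-01 3.07170238e-01 1.60320742e+00 3.39981399e-05
 1.22519500e+00 2.72107407e-01]
```

View pics/box2.png

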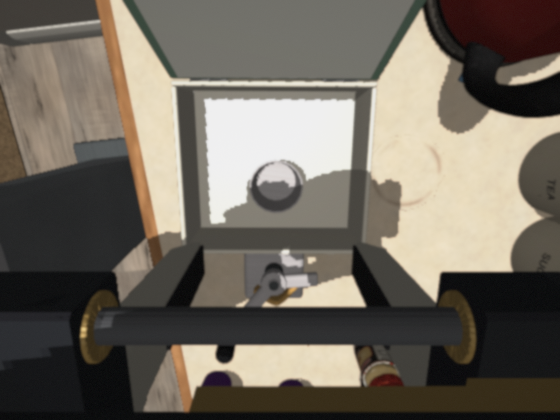

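The pot stands upright on the box floor at (276,184). Next comes the lid, so I check what lies behind it and tabulate the push path.

Run:
```python
from h import *
for p,z in [((172,133),.2),((172,133),.12),((130,150),.0),((103,205),.05)]: print(p,z,ray("top",p,z).round(3))
x0,z0=.205,.2114
for a in list(np.arange(2.0,0,-.1))+[0]:
    r=.17 if a>np.pi/2 else .15
    x=.085-r*np.cos(a)+.0085*np.sin(a)+.0075
    z=.085+.15*np.sin(a)+.0085*np.cos(a)
    print(round(a,2),"dx",round(x-x0,3),"dz",round(z0-z,3))
```

```text
(172, 133) 0.2 [0.707 0.171 0.2  ]
(172, 133) 0.12 [0.728 0.193 0.12 ]
(130, 150) 0.0 [0.715 0.34  0.   ]
(103, 205) 0.05 [0.559 0.39  0.05 ]
2.0 dx -0.034 dz -0.006
1.9 dx -0.049 dz -0.013
1.8 dx -0.066 dz -0.018
1.7 dx -0.082 dz -0.021
1.6 dx -0.099 dz -0.023
1.5 dx -0.115 dz -0.024
1.4 dx -0.13 dz -0.023
1.3 dx -0.144 dz -0.02
1.2 dx -0.159 dz -0.016
1.1 dx -0.173 dz -0.011
1.0 dx -0.186 dz -0.004
0.9 dx -0.199 dz 0.004
0.8 dx -0.211 dz 0.013
0.7 dx -0.222 dz 0.023
0.6 dx -0.232 dz 0.035
0.5 dx -0.24 dz 0.047
0.4 dx -0.247 dz 0.06
0.3 dx -0.253 dz 0.074
0.2 dx -0.258 dz 0.088
0.1 dx -0.261 dz 0.103
0 dx -0.262 dz 0.118
```

To row units: 0.215 m / 0.5 = 0.43, 0.13 m / 0.5 = 0.26.

>>> arm_command(
  series=[
    [[0, 0, -0.08], 0, -1],
    [[0, 0, -0.14], 0, -1],
    [[0.02, -0.004, -0.16], 0, -1],
    [[0.1, -0.012, -0.16], 0, -1],
    [[0.18, -0.02, -0.16], 0, -1],
    [[0.26, -0.028, -0.16], 0, -1],
    [[0.34, -0.036, -0.16], 0, -1],
    [[0.4, -0.044, -0.16], 0, -1],
    [[0.43, -0.044, -0.16], 0, -1],
    [[0.43, -0.044, -0.16], 0, -1],
    [[0.43, -0.044, -0.16], 0, -1],
  ],
)

```text
time_s: 10.85
tool_pos: [0.5332, 0.3511, 0.3368]
eef_rot: [0.744, 0.668, -0.001, 0.0]
force: [-0.3, 0.4, -0.2]
grip_width: 0.0004
gripper_force: 0.0
```

To row units: 0.128 m / 0.5 = 0.256, 0.115 m / 0.5 = 0.23.

>>> arm_command(
  series=[
    [[0, 0, 0.06], 0, -1],
    [[0, 0, 0.12], 0, -1],
    [[0, 0, 0.18], 0, -1],
    [[0, 0, 0.23], 0, -1],
    [[0, 0, 0.256], 0, -1],
    [[0, 0, 0.256], 0, -1],
    [[0, 0, 0.256], 0, -1],
  ],
)

```text
time_s: 11.55
tool_pos: [0.5338, 0.3516, 0.2109]
eef_rot: [0.744, 0.668, 0.001, 0.0]
force: [-0.4, 0.1, 0.1]
grip_width: 0.0002
gripper_force: 0.0
```

To row units: -0.159 m / 0.5 = -0.318, -0.152 m / 0.5 = -0.304.

>>> arm_command(
  series=[
    [[-0.04, 0, 0], 0, -1],
    [[-0.068, 0, -0.012], 0, -1],
    [[-0.084, 0, -0.02], 0, -1],
    [[-0.1, 0, -0.026], 0, -1],
    [[-0.116, 0, -0.032], 0, -1],
    [[-0.132, 0, -0.036], 0, -1],
    [[-0.148, 0, -0.04], 0, -1],
    [[-0.164, 0, -0.042], 0, -1],
    [[-0.18, 0, -0.044], 0, -1],
    [[-0.198, 0, -0.046], 0, -1],
    [[-0.214, 0, -0.048], 0, -1],
    [[-0.23, 0, -0.048], 0, -1],
    [[-0.246, 0, -0.048], 0, -1],
    [[-0.26, 0, -0.046], 0, -1],
    [[-0.274, 0, -0.044], 0, -1],
    [[-0.288, 0, -0.04], 0, -1],
    [[-0.304, 0, -0.036], 0, -1],
    [[-0.318, 0, -0.032], 0, -1],
  ],
)

```text
time_s: 13.35
tool_pos: [0.5161, 0.1932, 0.2254]
eef_rot: [0.744, 0.668, -0.0, 0.0]
force: [0.1, 1.0, 0.4]
grip_width: 0.0008
gripper_force: 0.6
```

To row units: 0.104 m / 0.5 = 0.208, -0.099 m / 0.5 = -0.198.

>>> arm_command(
  series=[
    [[-0.014, 0, 0.004], 0, -1],
    [[-0.028, 0, 0.01], 0, -1],
    [[-0.042, 0, 0.016], 0, -1],
    [[-0.054, 0, 0.024], 0, -1],
    [[-0.068, 0, 0.032], 0, -1],
    [[-0.08, 0, 0.04], 0, -1],
    [[-0.092, 0, 0.05], 0, -1],
    [[-0.104, 0, 0.058], 0, -1],
    [[-0.116, 0, 0.068], 0, -1],
    [[-0.126, 0, 0.078], 0, -1],
    [[-0.136, 0, 0.09], 0, -1],
    [[-0.146, 0, 0.102], 0, -1],
    [[-0.154, 0, 0.114], 0, -1],
    [[-0.162, 0, 0.126], 0, -1],
    [[-0.17, 0, 0.14], 0, -1],
    [[-0.176, 0, 0.152], 0, -1],
    [[-0.182, 0, 0.166], 0, -1],
    [[-0.188, 0, 0.18], 0, -1],
    [[-0.194, 0, 0.194], 0, -1],
    [[-0.198, 0, 0.208], 0, -1],
  ],
)

```text
time_s: 15.35
tool_pos: [0.5056, 0.0951, 0.121]
eef_rot: [0.744, 0.668, -0.0, 0.0]
force: [0.3, 0.2, -0.5]
grip_width: 0.0004
gripper_force: 0.3
```

>>> arm_command(
  series=[
    [[-0.002, 0, 0.014], 0, -1],
    [[-0.004, 0, 0.028], 0, -1],
    [[-0.006, 0, 0.04], 0, -1],
    [[-0.006, 0, 0.048], 0, -1],
    [[-0.006, 0, 0.054], 0, -1],
    [[-0.006, 0, 0.056], 0, -1],
    [[-0.006, 0, 0.058], 0, -1],
    [[-0.006, 0, 0.06], 0, -1],
  ],
)

```text
time_s: 16.15
tool_pos: [0.5054, 0.0924, 0.0934]
eef_rot: [0.744, 0.668, -0.0, 0.0]
force: [-13.0, -2.2, 36.0]
grip_width: 0.0008
gripper_force: 17.7
```

Run:
```python
from h import *
s=state();print(s["tool_pos"],s["force"],s["time_s"])
t=get_image("top");sc=get_image("scene")
o=np.zeros((400,800,3),np.uint8);o[:,:420]=cv2.resize(t[150:260,90:290],(420,400)[:2],interpolation=3);o[:,420:]=cv2.resize(sc[80:220,170:300],(380,400),interpolation=3)
cv2.imwrite("pics/lid.png",o)
```

```text
[0.50535011 0.09244043 0.09336514] [-13.04672336  -2.22422881  36.02417359] 16.15
```

View pics/lid.png

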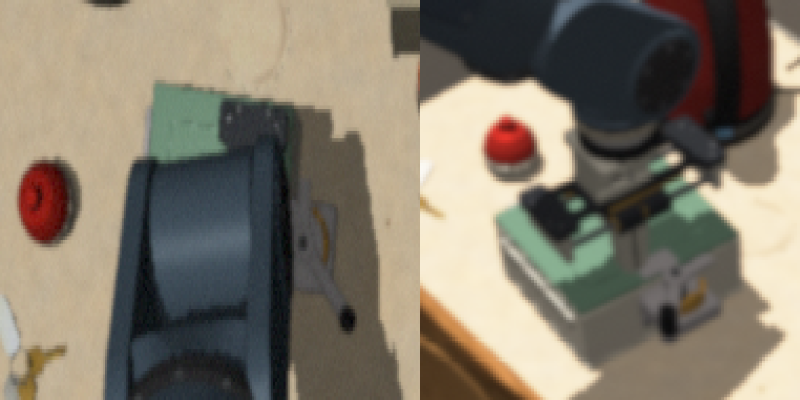

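The lid now lies flat on the rim (36 N at z = 93.4 mm), and the knob sits at about (347,320) in the left crop. I retreat and move over the knob with the closing axis turned tangent to its arc.

To row units: -0.109 m / 0.5 = -0.218, -0.0255 m / 0.5 = -0.051, 0.67 rad / 2 = 0.335.

>>> arm_command(
  series=[
    [[0, 0, -0.01], 0, -1],
    [[0, 0, -0.06], 0, -1],
    [[0, 0, -0.14], 0, -1],
    [[0, 0, -0.2], 0.05, -0.5],
    [[-0.06, -0.016, -0.2], 0.1, 0],
    [[-0.12, -0.028, -0.2], 0.17, 0],
    [[-0.18, -0.042, -0.2], 0.24, 0],
    [[-0.218, -0.051, -0.2], 0.3, 0],
    [[-0.218, -0.051, -0.2], 0.335, 0],
    [[-0.218, -0.051, -0.2], 0.335, 0],
    [[-0.218, -0.051, -0.2], 0.335, 0],
    [[-0.218, -0.051, -0.2], 0.335, 0],
  ],
  force=20,
)

```text
time_s: 17.45
tool_pos: [0.4684, -0.0129, 0.1916]
eef_rot: [0.922, 0.388, 0.0, -0.0]
force: [0.3, 0.0, 0.5]
grip_width: 0.0459
gripper_force: 0.0
```

Run:
```python
from h import *
s=state();print(s["tool_pos"],s["eef_rot"],s["time_s"],s["grip_width"]);print(totool([.4683,-.013,.12]))
T=wristT();w=get_image("wrist")
for P in([.4683,-.013,.141],[.521,.0404,.112]):
  q=proj("wrist",P,T);print(q);cv2.circle(w,tuple(int(v) for v in q),2,(0,255,0),-1)
cv2.imwrite("pics/knob.png",w)
```

```text
[ 0.46841152 -0.01287897  0.19163629] [ 9.21808001e-01  3.87646758e-01  2.83951256e-05 -2.62123363e-06] 17.45 0.04588985427506246
[-1.68398444e-04  3.72685445e-06  7.16362761e-02]
[277.84226423 226.13158097]
[278.24737152 105.40665331]
```

View pics/knob.png

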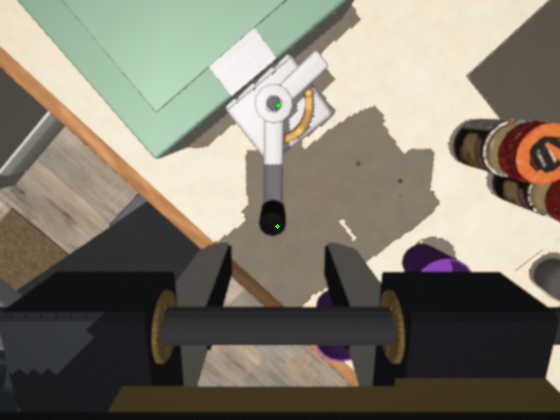

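The knob top is at about (272,221) and the pivot at (274,103), a couple of mm from the prediction. I descend around the knob and narrow to a loose cage.

To row units: 0.071 m / 0.5 = 0.142, 0.062 m / 0.5 = 0.124.

>>> arm_command(
  series=[
    [[0.004, -0.004, 0.04], 0, 0],
    [[0.004, -0.004, 0.09], 0, 0],
    [[0.004, -0.004, 0.124], 0, 0],
    [[0.004, -0.004, 0.142], 0, 0],
    [[0.004, -0.004, 0.142], 0, -0.2],
    [[0.004, -0.004, 0.142], 0, -0.44],
    [[0.004, -0.004, 0.142], 0, -0.5],
    [[0.004, -0.004, 0.142], 0, -0.5],
    [[0.004, -0.004, 0.142], 0, -0.5],
  ],
)

```text
time_s: 18.4
tool_pos: [0.4685, -0.0104, 0.1211]
eef_rot: [0.922, 0.387, 0.0, 0.0]
force: [1.3, 0.8, -0.6]
grip_width: 0.0235
gripper_force: 0.0
```

To row units: 0.0585 m / 0.5 = 0.117, 0.056 m / 0.5 = 0.112, -0.9 rad / 2 = -0.45.

>>> arm_command(
  series=[
    [[0, 0.009, 0], -0.03, -0.5],
    [[0.001, 0.018, 0], -0.06, -0.5],
    [[0.002, 0.027, 0], -0.09, -0.5],
    [[0.004, 0.036, 0], -0.12, -0.5],
    [[0.007, 0.044, 0], -0.15, -0.5],
    [[0.01, 0.053, 0], -0.18, -0.5],
    [[0.013, 0.061, 0], -0.21, -0.5],
    [[0.017, 0.069, 0], -0.24, -0.5],
    [[0.021, 0.077, 0], -0.27, -0.5],
    [[0.026, 0.085, 0], -0.3, -0.5],
    [[0.032, 0.092, 0], -0.33, -0.5],
    [[0.037, 0.099, 0], -0.36, -0.5],
    [[0.043, 0.105, 0], -0.39, -0.5],
    [[0.05, 0.112, 0], -0.42, -0.5],
    [[0.057, 0.117, 0], -0.45, -0.5],
  ],
)

```text
time_s: 19.9
tool_pos: [0.5303, -0.0311, 0.1209]
eef_rot: [0.661, 0.75, 0.0, 0.0]
force: [3.6, 1.1, -1.1]
grip_width: 0.0231
gripper_force: 2.1
```

To row units: 0.0445 m / 0.5 = 0.089, 0.0425 m / 0.5 = 0.085, -0.63 rad / 2 = -0.315.

>>> arm_command(
  series=[
    [[0, 0.009, 0], -0.03, -0.5],
    [[0.001, 0.018, 0], -0.06, -0.5],
    [[0.002, 0.027, 0], -0.09, -0.5],
    [[0.004, 0.036, 0], -0.12, -0.5],
    [[0.007, 0.044, 0], -0.15, -0.5],
    [[0.01, 0.053, 0], -0.18, -0.5],
    [[0.013, 0.061, 0], -0.21, -0.5],
    [[0.017, 0.069, 0], -0.24, -0.5],
    [[0.021, 0.077, 0], -0.27, -0.5],
    [[0.026, 0.085, 0], -0.3, -0.5],
    [[0.029, 0.089, 0], -0.315, -0.5],
    [[0.029, 0.089, 0], -0.315, -0.5],
    [[0.029, 0.089, 0], -0.315, -0.5],
  ],
)

```text
time_s: 21.2
tool_pos: [0.5723, -0.0114, 0.1207]
eef_rot: [0.398, 0.917, -0.0, 0.0]
force: [-1.0, -1.4, 0.1]
grip_width: 0.023
gripper_force: 0.4
```

To row units: -0.13 m / 0.5 = -0.26, -0.12 m / 0.5 = -0.24.

>>> arm_command(
  series=[
    [[0, 0, 0], 0, -0.2],
    [[0, 0, 0], 0, 0],
    [[0, 0, 0], 0, 0],
    [[0, 0, -0.04], 0, 0],
    [[0, 0, -0.1], 0, 0],
    [[0, 0, -0.18], 0, 0],
    [[-0.06, 0, -0.24], 0, 0],
    [[-0.06, 0, -0.26], 0, 0],
    [[-0.06, 0, -0.26], 0, 0],
    [[-0.06, 0, -0.26], 0, 0],
  ],
)

```text
time_s: 22.2
tool_pos: [0.592, -0.0327, 0.2493]
eef_rot: [0.398, 0.918, -0.0, -0.001]
force: [-0.1, 0.6, -0.8]
grip_width: 0.0465
gripper_force: 0.0
```

Run:
```python
from h import *
s=state();print(s["tool_pos"],s["time_s"])
T=wristT();w=get_image("wrist");t=get_image("top")
pv=np.array([.521,.0404])
for a in(1.3,1.4,1.5,1.6):
  q=1.463+2.47+a;print(a,proj("wrist",np.append(pv+.075*np.array([np.cos(q),np.sin(q)]),.137),T).round(1))
print("piv",proj("wrist",[.521,.0404,.108],T))
o=np.zeros((600,800,3),np.uint8);o[:420,:560]=w;o[420:600,:]=cv2.resize(t[165:275,150:450],(800,293),interpolation=3)[60:240]
cv2.imwrite("pics/end.png",o)
```

```text
[ 0.59200256 -0.03268896  0.24925959] 22.2
1.3 [254.6 167.9]
1.4 [264.  169.6]
1.5 [273.5 170.4]
1.6 [282.9 170.2]
piv [276.52421036  73.41067219]
```

View pics/end.png

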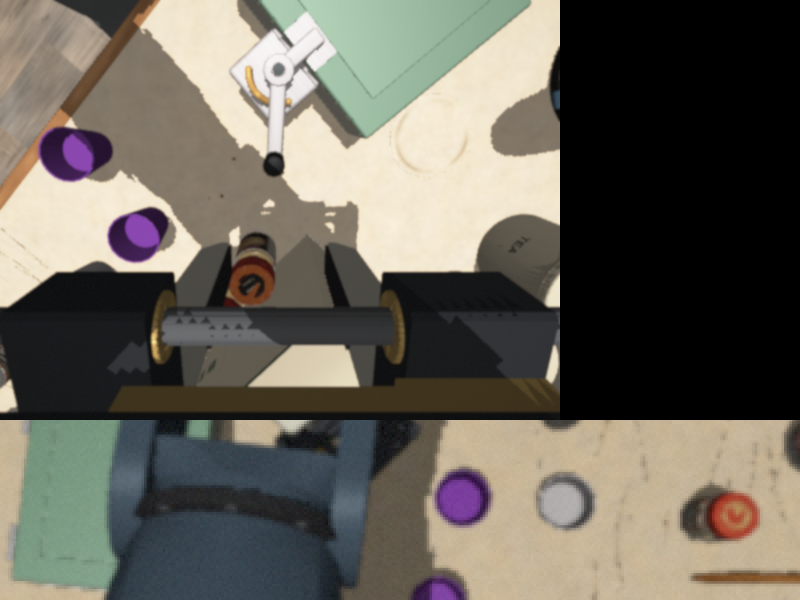

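The handle points at knob (274,164) with its pivot at (279,70), about 1.48 rad, which is in the notch, and the tongue lies over the lid's edge. The lower pot and the jar are standing, and the arm is clear.

```bash
python3 -c "
from rig import *
print(hand_in())"
```

```text
the job is handed in; nothing more can be done
None
```

The job is handed in: the top steel pot stands upright in the box, the lid is shut, and the handle reads about 1.48 rad from the camera with its tongue over the lid edge. I took that as locked without a second nudge to test it. The lower pot and the jar were standing in the last picture; the salt shaker was not in it, but was standing after the lift and nothing moved near it afterwards.

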